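# Gap the sample tile in the slide jig and hold it flush

## Robot

A 6-joint arm with a two-finger parallel gripper is mounted at the origin on a cart in front of the work surface, level with it; the furniture and walls round the work are solid. World frame = base frame: x ahead of the robot, y to its left, z up, the work surface at z = 0. Lengths are in m, angles in rad, forces in N, time in s.
With the tool pointing down it reaches from about 0.35 to 0.725 m from the base axis. Payload 4.3 kg.
Tool frame: the origin (TCP) lies at the very end of the fingers, on their centre line; the grasp point (between the pads) lies 19 mm behind it; z points along the fingers, y is the line along which they close (so a half turn about z gives the same grasp; the last joint's range is limited). The gripper opens to 85 mm and grips with 20 to 120 N. Pads are 22 mm wide; open, the fingers measure 114 mm over their backs; the gripper's body (76 mm by 85 mm) begins 54 mm behind the grasp point. The pads swing forward as they close: fully open they stand 13 mm farther back than shut.
Start: joints at [-1.385, 0.377, 0.081, 1.274, 0, 1.46], TCP at [0.168, -0.55, 0.231] pointing down, gripper open.
Joint ranges: [-2.72, 2.72], [-0.84, 1.66], [-1.02, 1.22], [-1.77, 2.12], [-1.37, 1.28], [-3.14, 3.14]. Speed limits (rad/s): [2.57, 2.57, 3.14, 3.14, 3.14, 3.14].

## Interface

Orientations are given as a 3x3 rotation matrix whose columns are the frame's x, y, z axes.
In Python, from bench import sensors, get_image, get_calibration, env gives the robot as it stands. The module is installed in compiled form; this text tells all that it offers.
- The arm moves only by the tool play_rows, never from a script. Its argument "targets" is a list of rows, each an object with "offset": the shift along the world's x, y, z in m, a list of three; "rot": the turn, a rotation vector about the world's x, y, z in degrees, a list of three; "fingers": the closure in counts, from 0 (fully open) to 255 (shut). A call has 1 to 5 rows; each row is the pose to reach, as a shift and turn from the pose commanded when the call began; what a row does not reach only later rows make up. A row lasts 1/12 s, in which the tool goes at most 41.7 mm and 7.16 degrees, less where a joint would pass 70% of its speed; a pose out of reach is approached as far as the arm can. A call with a gripper value outside its range is refused whole. The fingers move at their own pace and stop on an object; "newtons" is the grip in N (left out, the last holds). Time passes only in rows, so rows that repeat a pose let the fingers close. It gives the time, the measured TCP pose, the force, the opening and the grip force at its end, in the units of the state.
- sensors.observe(): the state, without advancing time (a new reading comes with each control period).
- get_image(name): name is "scene" or "top" or "wrist"; returns the picture (420x560x3 uint8, red, green, blue); there is no depth.
- get_calibration(name): a dict with "mtx" (3x3 intrinsics, pixels), "cam_to_world" (4x4, takes a point from camera to world coordinates); the wrist camera has in their place "mount" (4x4, takes a point from camera to tool coordinates, whose origin is the TCP and whose axes are the flange's). Camera axes: x right, y up, looking along -z (the intrinsics and any distortion apply to the point x, -y, -z); pixel columns grow to the right and rows downward; lengths in m; the calibration is good to about 2 mm. A picture is of the moment at which its call begins: read the wrist's pose just before it. get_calibration takes no time and is no camera call.
- env.job_done(): hands the job in; it is judged then, once.
The state is a dict: "clock": time; "q": joint angles; "qd": joint speeds; "tau": joint torques, N m; "eef_pos": TCP position; "tool_rot": TCP orientation; "wrist_force": force on the tool from outside, world axes, zero at the start; "wrist_torque": the same for the moment, N m; "opening": finger opening in m; "grasp_force": force on a finger pad.
Only numpy, scipy, OpenCV 4.12 (cv2) and the standard library are available. Lean on these libraries where they do the work, as an engineer would, in place of code of your own. Each camera call takes 0.05 s, during which the arm holds its last target. There are 200 camera calls.

## Task

Slide the jig's carriage by its black handle all the way home against the red end stops, so that the white sample tile faces the two stop blocks. Then take the brass T-shaped spacer from its grey stand by the orange handle and lower its stem into the gap between tile and block that is wide enough for it (never force it onto the block of the narrow gap), until its shoulder presses the sprung tile down flush with the blue frame. Finish while still gripping the spacer and holding the tile pressed flush, with the carriage still home, and leave the loose things round the work where they are.

Things in the scene. Friction and masses are not known exactly. Their poses are not given: they have to be found in the camera images.
- jig: Fixed steel jig bed, 130 (x) x 280 (y) x 12 mm high, with two guide rails; origin at the centre of its underside, on the bench. Its y axis is the direction in which the carriage slides home (roughly to the robot's left), z up. Two red end stops, tops 34 mm above the bench, stand at its y = 83 mm, x = +-56 mm. The carriage on it is an aluminium plate 120 x 106 mm with a blue frame on three sides of the tile; the frame's top is 45 mm above the bench.
- carriage (a joint): Position of the carriage on its slide in m: 0 = fully back, 0.09 = home against the end stops; it moves along the jig's +y. Stays where it is left (about 4 N of friction).
- carriage_handle (a point): Grip point of the black upright handle at the rear of the carriage: 22 (jig x) x 18 (jig y) mm, its top 95 mm above the bench, this point 10 mm below that top and on the handle's centre line. The handle stands 48 mm above the blue frame and 45 mm above the unpressed tile.
- tile_top (a point): Centre of the top face of the white sample tile, 90 (jig x) x 71 (jig y) x 8 mm, which rides on the carriage in front of the handle. Unpressed its top is 50 mm above the bench, 5 mm proud of the blue frame; flush it is at 45 mm.
- tile: The white sample tile itself; origin at the centre of its underside, z up, axes as the jig's.
- platen (a joint): How far the tile is pressed down in m: 0 = up, 0.005 = fully down on its solid stop, flush with the blue frame. The spring takes 4 N to start and 9 N at the bottom.
- block_short: Aluminium stop block 46 (x) x 34 (y) x 28 mm on the jig bed, its top 40 mm above the bench; with the carriage home it leaves the wide gap of 18 mm (along jig y) before the tile. Origin under it on top of the bed, 14 mm behind its front face; axes as the jig's. It may be the nearer or the farther of the two blocks.
- block_long: The other stop block, 46 (x) x 45 (y) x 28 mm, beside it; it leaves only a 7 mm gap, too narrow for the spacer. Origin under it on top of the bed, 25 mm behind its front face; axes as the jig's.
- wide_gap (a point): Middle of the wide gap as it is with the carriage home (9 mm before the short block's front face, middle of its width), at the height of the blue frame's top, 45 mm above the bench; axes as the jig's. The bed under it is 33 mm lower and free.
- stand: Fixed grey stand, 60 (x) x 56 (y) mm, 30 mm high, with a slot 18 mm wide along its x axis, open above and at both ends, in which the spacer hangs by its shoulders. Origin at the centre of its underside.
- gap_spacer: The brass spacer with orange handle, 120 g, upright: stem below 28 (its x) x 12 (its y) x 24 mm, then a T shoulder 30 x 44 x 8 mm, then an orange handle 26 (x) x 16 (y) x 36 mm on top; 68 mm high in all. Symmetric under a half turn. Origin at the centre of its underside (bottom of the stem). In the stand its axes are the stand's; its y must lie along the jig's y in the gap.
- spacer_center (a point): Point on the spacer's vertical middle line, half-way up: 34 mm above the stem's end, 10 mm above the shoulder's underside, 2 mm above the shoulder's upper face where the handle begins. The handle's middle is 16 mm higher. With the tile flush this point is 10 mm above the wide_gap point.
- handle_shell_d: Bystander: black moulded handle shell, 88 x 49 x 25 mm, origin under it.
- hex_key_8: Bystander: hex key, 42 x 111 x 7 mm, origin under it.
- domed_cap_b: Bystander: white domed cap, 62 mm across, 28 mm high, origin under it.
- spare_knob: Bystander: black knob, 40 mm across, 21 mm high, origin under it.
- spacer_alu: Bystander: round aluminium spacer, 28 mm across, 22 mm high, origin under it.
- spacer_brass: Bystander: stepped brass bush, 26 mm across, 24 mm high, origin under it.
- steel_rule: Bystander: steel rule on a wooden back, 161 x 44 x 12 mm, origin under it.

How it is judged:
On the way, in this order (a step that is already met when the one before it is completed fails the run):
1. the carriage is home against the end stops (value of joint carriage above 0.087 m), for 0.2 s.
2. the spacer's stem is in the wide gap, the carriage home (x of spacer_center in the frame of wide_gap between -0.013 and 0.013 m and y of spacer_center in the frame of wide_gap between -0.005 and 0.005 m and z of spacer_center in the frame of wide_gap below 0.026 m and value of joint carriage above 0.086 m and contact force between the fingers and gap_spacer above 2 N), for 0.1 s.
At the end, for the whole second after the job is handed in: The carriage is home (within 4 mm), the spacer stands upright (within 0.15 rad) with its stem in the wide gap (within 13 mm along the gap, 5 mm across it), its shoulder presses the tile (over 3 N) down flush with the blue frame (within 1.2 mm), and the gripper still holds the spacer (over 3 N) (x of spacer_center in the frame of wide_gap between -0.013 and 0.013 m and y of spacer_center in the frame of wide_gap between -0.005 and 0.005 m and z of spacer_center in the frame of wide_gap below 0.0135 m and value of joint carriage above 0.086 m and value of joint platen above 0.0038 m and contact force between gap_spacer and tile above 3 N and contact force between the fingers and gap_spacer above 3 N and angle between gap_spacer's own z axis and vertical below 0.15 rad); the arm keeps its last pose, push and grip.
It fails at once if the spacer is forced (over 8 N) onto the block of the narrow gap (contact force between gap_spacer and block_long above 8 N).
It fails at once if a loose bystander is moved by more than 25 mm (distance of any of handle_shell_d, hex_key_8, domed_cap_b, spare_knob, spacer_alu, spacer_brass, steel_rule from where it was at the start of the episode above 0.025 m).
It also fails if it takes over 45 s, if anything falls off the work surface, if the arm or the gripper's body presses on something with over 40 N, if the wrist force passes 120 N, or if a joint passes its speed limit or range.

## Working session

There is one attempt and no reset: what is moved stays moved. The work goes in short steps, Python scripts to look and compute and a tool call to move; the robot and the scene stay as the last step left them, time stands still between calls to the robot, and variables do not carry over. Pictures are saved under pics/ and viewed, at most 10 in all, crops included, and the job is handed in when it is done.

Besides the shell and the picture viewer there is one more tool, called after "Emit:" in YAML: its name, and indented under it one key for each argument. play_rows: Moves the arm, as the interface text tells. Its arguments: {"type":"object","properties":{"targets":{"type":"array","items":{"type":"object","properties":{"offset":{"type":"array","items":{"type":"number"}},"rot":{"type":"array","items":{"type":"number"}},"fingers":{"type":"number"}}}},"newtons":{"type":"number"}},"required":["targets"]}

```bash
mkdir -p pics
python3 - <<'E'
from bench import sensors,get_image,get_calibration
import cv2,numpy as np
np.set_printoptions(precision=4,suppress=True)
s=sensors.observe();print(s['clock'],s['eef_pos'],s['tool_rot'],s['opening'])
for n in['scene','top']:
    im=get_image(n);cv2.imwrite(f'pics/{n}0.png',im[:,:,::-1]);c=get_calibration(n);print(n,c)
print(get_calibration('wrist'))
E
```

```text
0.0 [ 0.1675 -0.5494  0.2304] [[ 0.9566  0.2915 -0.0004]
 [ 0.2915 -0.9566  0.002 ]
 [ 0.0002 -0.002  -1.    ]] 0.08545016703857865
scene {'mtx': array([[482.0961,   0.    , 279.751 ],
       [  0.    , 482.0961, 202.8767],
       [  0.    ,   0.    ,   1.    ]]), 'cam_to_world': array([[-0.5389,  0.5447, -0.6426, -0.3113],
       [-0.8422, -0.3633,  0.3984,  0.4874],
       [-0.0164,  0.7559,  0.6545,  0.9434],
       [ 0.    ,  0.    ,  0.    ,  1.    ]])}
top {'mtx': array([[415.6448,   0.    , 271.3032],
       [  0.    , 415.6448, 209.3537],
       [  0.    ,   0.    ,   1.    ]]), 'cam_to_world': array([[-0.027 ,  0.9888, -0.147 ,  0.3312],
       [-0.9996, -0.0256,  0.0118,  0.0041],
       [ 0.0079,  0.1473,  0.9891,  1.2435],
       [ 0.    ,  0.    ,  0.    ,  1.    ]])}
{'mtx': array([[337.7469,   0.    , 279.4059],
       [  0.    , 337.7469, 208.7789],
       [  0.    ,   0.    ,   1.    ]]), 'mount': array([[ 0.0008,  0.9453,  0.3262,  0.0848],
       [ 1.    , -0.0007, -0.0004, -0.0001],
       [-0.0002,  0.3262, -0.9453, -0.1425],
       [ 0.    ,  0.    ,  0.    ,  1.    ]])}
```

View pics/top0.png

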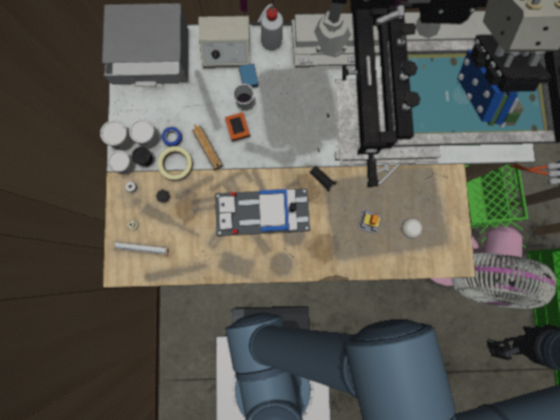

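View pics/scene0.png

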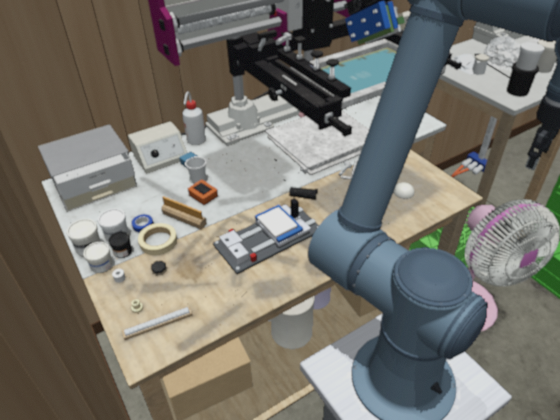

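The top view shows the jig at about (262,212), with the black handle near (292,208), the red stops near (235,195) and (235,231), and the stand with the orange handle at (371,221). The hex key at (388,175) and the dome at (412,228) lie near the stand, and the shell is at (322,178).

```bash
cat > h.py <<'E'
import cv2,numpy as np
from bench import sensors,get_image,get_calibration
np.set_printoptions(precision=4,suppress=True)
def cam(n,s=None):
    c=get_calibration(n)
    if n!='wrist': return c['mtx'],c['cam_to_world']
    s=s or sensors.observe();T=np.eye(4);T[:3,:3]=s['tool_rot'];T[:3,3]=s['eef_pos']
    return c['mtx'],T@c['mount']
def ray(C,px,z):
    K,M=C;px=np.atleast_2d(np.array(px,float))
    d=np.c_[(px[:,0]-K[0,2])/K[0,0],-(px[:,1]-K[1,2])/K[1,1],-np.ones(len(px))]@M[:3,:3].T
    o=M[:3,3];return o+d*((z-o[2])/d[:,2])[:,None]
def blobs(im,lo,hi,amin=8):
    m=cv2.inRange(cv2.cvtColor(im,cv2.COLOR_RGB2HSV),np.array(lo),np.array(hi))
    n,l,st,ce=cv2.connectedComponentsWithStats(m)
    return [(st[i,4],ce[i],cv2.minAreaRect(np.argwhere(l==i)[:,::-1].astype(np.float32))) for i in range(1,n) if st[i,4]>=amin]
RED=((0,150,90),(5,255,255));ORANGE=((8,150,120),(20,255,255));BLUE=((100,120,60),(125,255,255))
E
python3 - <<'E'
from h import *
im=cv2.imread('pics/top0.png')[:,:,::-1].copy();C=cam('top')
for nm,c,z in(('red',RED,.034),('or',ORANGE,.074),('blue',BLUE,.045)):
    for a,ce,r in blobs(im,*c):
        if 100<ce[0]<470 and 165<ce[1]<290: print(nm,a,ce,r,ray(C,ce,z)[0])
print('handle',ray(C,(293,207),.095))
z=cv2.resize(im[165:260,200:340],None,fx=5,fy=5,interpolation=cv2.INTER_CUBIC)
w=cv2.resize(im[165:260,345:435],None,fx=5,fy=5,interpolation=cv2.INTER_CUBIC)
cv2.imwrite('pics/z.png',z[:,:,::-1]);
E
```

```text
red 11 [233.0909 193.6364] ((233.0, 194.0), (2.0, 4.0), 90.0) [0.5608 0.1013 0.034 ]
red 14 [234.7143 231.1429] ((235.0, 231.5), (4.0, 3.0), 0.0) [0.4495 0.098  0.034 ]
or 53 [374.283  219.1887] ((374.0, 219.5), (9.0, 6.0), 90.0) [ 0.4692 -0.3016  0.074 ]
blue 238 [276.4958 211.9874] ((273.50311279296875, 210.05540466308594), (39.8829460144043, 27.06937026977539), 86.8201675415039) [ 0.5012 -0.0252  0.045 ]
handle [[ 0.507  -0.0705  0.095 ]]
```

View pics/z.png

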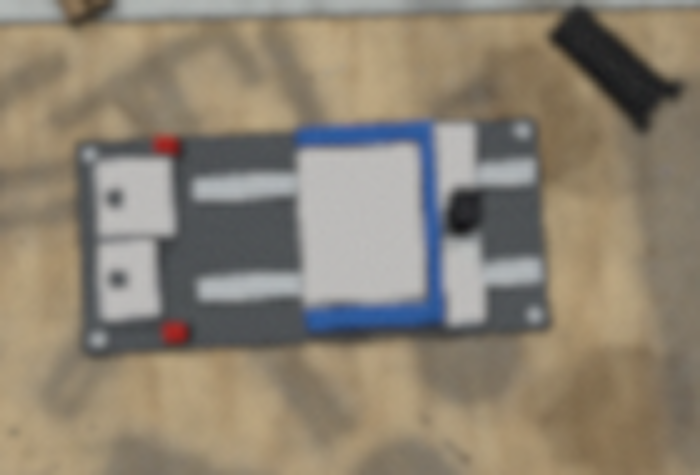

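Emit:
play_rows:
  targets:
    - {"offset": [0.1,0.08,0.01],"rot": [0,0,35],"fingers": 0}
    - {"offset": [0.1,0.08,0.01],"rot": [0,0,35],"fingers": 0}
    - {"offset": [0.1,0.08,0.01],"rot": [0,0,35],"fingers": 0}
    - {"offset": [0.1,0.08,0.01],"rot": [0,0,35],"fingers": 0}
    - {"offset": [0.1,0.08,0.01],"rot": [0,0,35],"fingers": 0}

```text
clock: 0.52
eef_pos: [0.2696, -0.4679, 0.2413]
tool_rot: [[0.608, 0.794, 0.0], [0.794, -0.608, 0.001], [0.001, -0.0, -1.0]]
wrist_force: [-0.3, -0.9, -0.4]
opening: 0.0853
grasp_force: 0.0
```

Emit:
play_rows:
  targets:
    - {"offset": [0.1,0.08,0.01],"rot": [0,0,35],"fingers": 0}
    - {"offset": [0.1,0.08,0.01],"rot": [0,0,35],"fingers": 0}
    - {"offset": [0.1,0.08,0.01],"rot": [0,0,35],"fingers": 0}
    - {"offset": [0.1,0.08,0.01],"rot": [0,0,35],"fingers": 0}
    - {"offset": [0.1,0.08,0.01],"rot": [0,0,35],"fingers": 0}

```text
clock: 0.93
eef_pos: [0.3696, -0.3879, 0.2512]
tool_rot: [[0.043, 0.999, 0.0], [0.999, -0.043, 0.001], [0.001, 0.0, -1.0]]
wrist_force: [-0.5, -0.0, 0.2]
opening: 0.085
grasp_force: 0.0
```

Emit:
play_rows:
  targets:
    - {"offset": [0.1,0.09,0.01],"rot": [0,0,35],"fingers": 0}
    - {"offset": [0.1,0.09,0.01],"rot": [0,0,35],"fingers": 0}
    - {"offset": [0.1,0.09,0.01],"rot": [0,0,35],"fingers": 0}
    - {"offset": [0.1,0.09,0.01],"rot": [0,0,35],"fingers": 0}
    - {"offset": [0.1,0.09,0.01],"rot": [0,0,35],"fingers": 0}

```text
clock: 1.35
eef_pos: [0.4698, -0.2974, 0.261]
tool_rot: [[-0.538, 0.843, 0.0], [0.843, 0.538, 0.001], [0.001, 0.001, -1.0]]
wrist_force: [-0.4, -1.1, 0.0]
opening: 0.0849
grasp_force: 0.0
```

```bash
cat > snap.py <<'E'
import sys,pickle
from h import *
s=sensors.observe();im=get_image('wrist');n=sys.argv[1]
cv2.imwrite(f'pics/{n}.png',im[:,:,::-1]);pickle.dump((im,cam('wrist',s)),open(n+'.pkl','wb'))
print(s['clock'],s['q'],s['eef_pos'],s['wrist_force'],'yaw',np.degrees(np.arctan2(s['tool_rot'][1,0],s['tool_rot'][0,0])))
E
python3 snap.py w1
```

```text
1.35 [-0.6791  0.3329  0.0932  1.3315  0.001   0.3232] [ 0.4698 -0.2974  0.261 ] [-0.3517 -1.1369  0.009 ] yaw 122.5757855595046
```

View pics/w1.png

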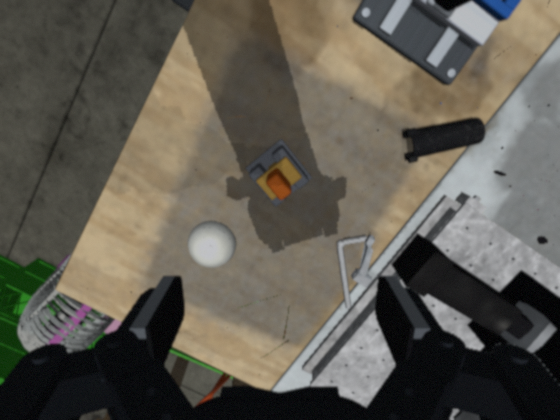

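The wrist view shows the stand at about (278,173) with the orange handle at (280,186). The dome is at (212,243) and the hex key at (357,265), both clear of it. I'll crop in on the stand and jog to the jig.

Run:
```python
from h import *;import pickle
im,C=pickle.load(open('w1.pkl','rb'))
for lo,hi in (((5,150,60),(14,255,255)),((15,110,60),(24,255,255)),((5,110,60),(24,255,255))):
  for a,ce,r in blobs(im,lo,hi,60): print(a,ce,r)
cr=cv2.resize(im[130:215,235:325],None,fx=6.5,fy=6.5,interpolation=cv2.INTER_CUBIC)
cv2.imwrite('pics/w1z.png',cr[:,:,::-1])
```

```text
459 [278.4314 184.0458] ((278.54095458984375, 184.04916381835938), (28.168113708496094, 17.92516326904297), 50.194427490234375)
108 [211.8796 392.4444] ((214.4983673095703, 390.44293212890625), (5.29103946685791, 39.541439056396484), 43.36342239379883)
629 [279.0588 175.3196] ((277.8780517578125, 177.59754943847656), (27.64275550842285, 38.41874694824219), 51.34019088745117)
1103 [278.8849 179.2058] ((279.9999694824219, 179.99998474121094), (33.011558532714844, 39.212623596191406), 46.84761428833008)
148 [212.4189 391.7973] ((214.0374755859375, 390.9606018066406), (6.742495536804199, 42.376216888427734), 43.53120422363281)
```

View pics/w1z.png

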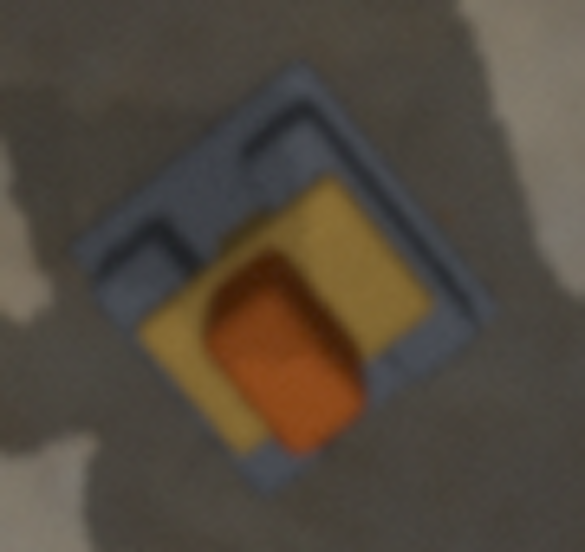

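Run:
```python
from h import *;import pickle
im,C=pickle.load(open('w1.pkl','rb'))
f=lambda L:np.array(L,float)/6.5+np.array([235,130])-.42
P=ray(C,f([(333,180),(435,298),(243,455),(140,330)]),.038)[:,:2];print(P,P.mean(0))
print('sides',[np.linalg.norm(P[i]-P[(i+1)%4]) for i in range(4)])
y=P[0]-P[3]+P[1]-P[2];x=P[1]-P[0]+P[2]-P[3]
print('y dir',np.degrees(np.arctan2(y[1],y[0])),'x dir',np.degrees(np.arctan2(x[1],x[0])))
S=ray(C,f([(298,65),(492,312),(265,492),(75,250)]),.030)[:,:2];print('stand',S.mean(0),[np.linalg.norm(S[i]-S[(i+1)%4]) for i in range(4)])
d=S[1]-S[0]+S[2]-S[3];print(np.degrees(np.arctan2(d[1],d[0])))
K,M=C;hsv=cv2.cvtColor(im,cv2.COLOR_RGB2HSV)
m=cv2.inRange(hsv,np.array((5,150,135)),np.array((14,255,255)));q=np.argwhere(m[130:215,235:325])[:,::-1]+[235,130]
r=cv2.minAreaRect(q.astype(np.float32));b=ray(C,cv2.boxPoints(r),.074)[:,:2];print('orange top',b.mean(0),[np.linalg.norm(b[i]-b[(i+1)%4]) for i in range(4)],np.degrees(np.arctan2(*(b[1]-b[0])[::-1])))
```

```text
[[ 0.467  -0.2785]
 [ 0.4927 -0.2861]
 [ 0.48   -0.3274]
 [ 0.4533 -0.318 ]] [ 0.4732 -0.3025]
sides [np.float64(0.026721381750984118), np.float64(0.043210790264768824), np.float64(0.028416886602735062), np.float64(0.041782229114360525)]
y dir 71.90523489215389 x dir -18.006320406396377
stand [ 0.4704 -0.2995] [np.float64(0.05439988479233708), np.float64(0.051691040532828476), np.float64(0.0548455079041722), np.float64(0.049791099245159745)]
-19.849936252062772
orange top [ 0.4756 -0.3039] [np.float64(0.01032573338266458), np.float64(0.015440920515034874), np.float64(0.01044873738635135), np.float64(0.01554513967059935)] 73.18230226911815
```

Emit:
play_rows:
  targets:
    - {"offset": [-0.005,0.11,0.02],"rot": [0,0,30],"fingers": 0}
    - {"offset": [-0.005,0.11,0.02],"rot": [0,0,30],"fingers": 0}
    - {"offset": [-0.005,0.11,0.02],"rot": [0,0,30],"fingers": 0}
    - {"offset": [-0.005,0.11,0.02],"rot": [0,0,30],"fingers": 0}
    - {"offset": [-0.005,0.11,0.02],"rot": [0,0,30],"fingers": 0}

```text
clock: 1.82
eef_pos: [0.4623, -0.1889, 0.2817]
tool_rot: [[-0.884, 0.468, 0.0], [0.468, 0.884, -0.0], [-0.0, -0.0, -1.0]]
wrist_force: [0.1, 0.1, 0.0]
opening: 0.085
grasp_force: 0.0
```

Emit:
play_rows:
  targets:
    - {"offset": [-0.005,0.15,-0.02],"rot": [0,0,28],"fingers": 0}
    - {"offset": [-0.005,0.15,-0.02],"rot": [0,0,28],"fingers": 0}
    - {"offset": [-0.005,0.15,-0.02],"rot": [0,0,28],"fingers": 0}
    - {"offset": [-0.005,0.15,-0.02],"rot": [0,0,28],"fingers": 0}
    - {"offset": [-0.005,0.15,-0.02],"rot": [0,0,28],"fingers": 0}

```text
clock: 2.23
eef_pos: [0.4562, -0.0368, 0.2602]
tool_rot: [[-1.0, -0.002, -0.003], [-0.002, 1.0, 0.002], [0.003, 0.002, -1.0]]
wrist_force: [0.1, -1.0, 0.9]
opening: 0.0855
grasp_force: 0.0
```

```bash
python3 snap.py w2
```

```text
2.2333 [-0.2204  0.1344 -0.1663  1.2731  0.0018 -0.2226] [ 0.4562 -0.0368  0.2602] [ 0.0677 -1.0314  0.8993] yaw -179.87398244317674
```

View pics/w2.png

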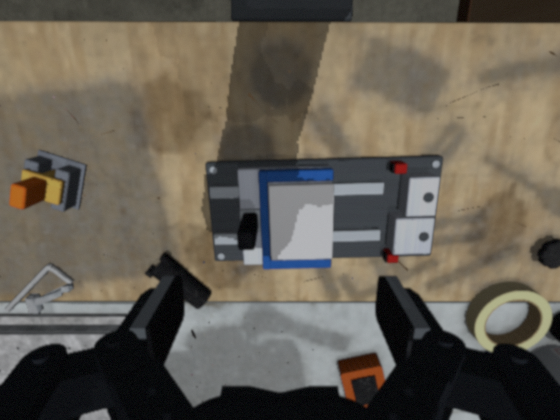

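The view shows the jig with the handle at about (248,228), the red stops at (400,168) and (391,257), and the short block (upper, nearer the robot) at (422,196). The stand is at the left. The shell at (180,280) is beside the handle.

Run:
```python
from h import *;import pickle
im,C=pickle.load(open('w2.pkl','rb'))
R=[]
for a,ce,r in blobs(im,(0,150,70),(6,255,255),20):
    if ce[1]<300 and ce[0]>300: print('red',a,ce,r);R.append(ray(C,ce,.032)[0,:2]);print(R[-1])
v=R[1]-R[0];print(v,np.linalg.norm(v),'yaw x',np.degrees(np.arctan2(v[1],v[0])))
for a,ce,r in blobs(im,*BLUE,100): 
    b=ray(C,cv2.boxPoints(r),.045)[:,:2];print('blue',a,r,b,b.mean(0))
cr=cv2.resize(im[145:275,200:450],None,fx=3.2,fy=3.2,interpolation=cv2.INTER_CUBIC)
cv2.imwrite('pics/w2z.png',cr[:,:,::-1])
```

```text
red 118 [400.3136 167.9746] ((400.5, 168.0), (10.0, 11.0), 90.0)
[0.4515 0.0989]
red 80 [391.8625 258.45  ] ((392.0, 258.0), (8.0, 10.0), 90.0)
[0.5638 0.1018]
[0.1123 0.003 ] 0.11229030191429556 yaw x 1.526856675859849
blue 1925 ((296.82989501953125, 217.993408203125), (98.88021850585938, 74.20515441894531), 88.85424041748047) [[ 0.4506 -0.0583]
 [ 0.4488  0.0216]
 [ 0.5681  0.0304]
 [ 0.5703 -0.0579]] [ 0.5094 -0.0161]
```

View pics/w2z.png

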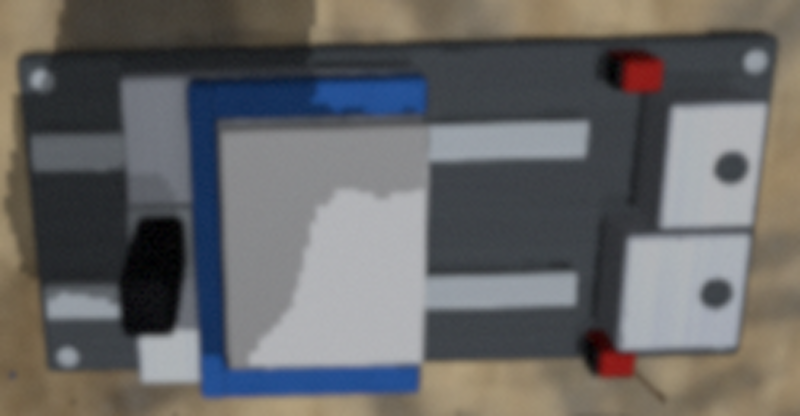

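Run:
```python
from h import *;import pickle
im,C=pickle.load(open('w2.pkl','rb'))
f=lambda L:np.array(L,float)/3.2+np.array([200,145])-.35
a=lambda v:np.degrees(np.arctan2(v[1],v[0]))
S=ray(C,f([(41,80),(756,62),(67,357)]),.013);print('screws',S,a(S[1]-S[0]),a(S[2]-S[0]))
print('handle',ray(C,f([(150,296)]),.095), [ray(C,f([p]),.095)[0] for p in((122,333),(172,333),(182,260))])
B=ray(C,f([(670,103),(661,228),(752,230),(768,103)]),.04);print('short',B,a(B[1]-B[0]))
L=ray(C,f([(626,237),(618,350)]),.04);print('long front',L)
T=ray(C,f([(428,122),(425,366),(230,366),(220,122)]),.05);print('tile',T,T.mean(0),a(T[1]-T[0]),a(T[0]-T[3]))
c=np.array([.5077,.1004]);
for th in(1.5,2.5):
  R=np.array([[np.cos(np.radians(th)),-np.sin(np.radians(th))],[np.sin(np.radians(th)),np.cos(np.radians(th))]])
  o=c-R@[0,.083]
  for n,P in(('screws',S),('short',B),('long',L),('tile',T)):print(th,n,((P[:,:2]-o)@R*1e3).round(1).tolist())
  print('handle',(ray(C,f([(150,296)]),.095)[:,:2]-o)@R)
```

```text
screws [[ 0.4581 -0.1144  0.013 ]
 [ 0.4507  0.1469  0.013 ]
 [ 0.5707 -0.1109  0.013 ]] 91.61034489617766 1.7929051530637576
handle [[ 0.5082 -0.0685  0.095 ]] [array([ 0.5208, -0.0777,  0.095 ]), array([ 0.5208, -0.062 ,  0.095 ]), array([ 0.4962, -0.0584,  0.095 ])]
short [[0.4597 0.1067 0.04  ]
 [0.5054 0.1093 0.04  ]
 [0.5061 0.142  0.04  ]
 [0.4596 0.1404 0.04  ]] 3.24671160763765
long front [[0.5089 0.0972 0.04  ]
 [0.5538 0.0993 0.04  ]]
tile [[ 0.4641  0.0221  0.05  ]
 [ 0.5554  0.026   0.05  ]
 [ 0.5555 -0.0449  0.05  ]
 [ 0.4642 -0.0478  0.05  ]] [ 0.5098 -0.0111  0.05  ] 2.4474526532813634 90.14132434168828
1.5 screws [[-55.2, -130.5], [-55.7, 130.9], [57.5, -129.9]]
1.5 short [[-47.8, 90.6], [-2.0, 91.9], [-0.5, 124.6], [-47.0, 124.3]]
1.5 long [[1.1, 79.7], [46.0, 80.7]]
1.5 tile [[-45.7, 5.9], [45.7, 7.4], [44.0, -63.5], [-47.3, -64.0]]
handle [[-0.0039 -0.0859]]
2.5 screws [[-59.0, -129.5], [-54.9, 131.9], [53.8, -130.9]]
2.5 short [[-47.7, 91.4], [-1.9, 92.0], [0.3, 124.6], [-46.3, 125.1]]
2.5 long [[1.1, 79.7], [46.0, 79.9]]
2.5 tile [[-47.0, 6.7], [44.4, 6.6], [41.4, -64.2], [-49.9, -63.2]]
handle [[-0.0069 -0.0858]]
```

Emit:
play_rows:
  targets:
    - {"offset": [0.052,-0.032,-0.02],"rot": [0,0,1.6],"fingers": 0}
    - {"offset": [0.052,-0.032,-0.06],"rot": [0,0,1.6],"fingers": 0}
    - {"offset": [0.052,-0.032,-0.1],"rot": [0,0,1.6],"fingers": 0}
    - {"offset": [0.052,-0.032,-0.13],"rot": [0,0,1.6],"fingers": 0}
    - {"offset": [0.052,-0.032,-0.13],"rot": [0,0,1.6],"fingers": 0}

```text
clock: 2.7
eef_pos: [0.5037, -0.0728, 0.1235]
tool_rot: [[-1.0, -0.02, -0.014], [-0.02, 1.0, 0.003], [0.014, 0.004, -1.0]]
wrist_force: [-1.5, -0.2, -0.3]
opening: 0.0853
grasp_force: 0.0
```

```bash
python3 snap.py w3
```

```text
2.7 [-0.2678  0.3178 -0.293   0.9746 -0.0007 -0.288 ] [ 0.5037 -0.0728  0.1235] [-1.4818 -0.1993 -0.2629] yaw -178.8382249660817
```

View pics/w3.png

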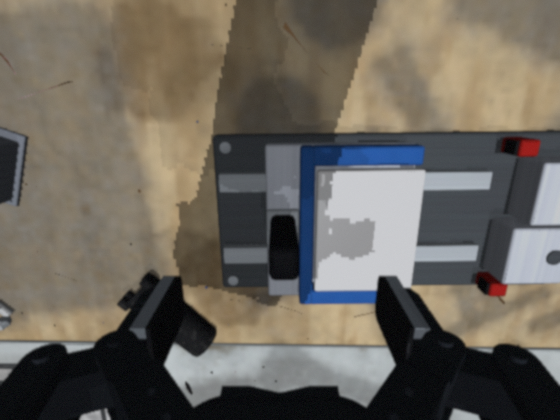

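The handle sits between the open fingers at about (285,250) and the shell is clear at the left. I'll descend and grip.

Emit:
play_rows:
  targets:
    - {"offset": [0,0,0],"fingers": 0}
    - {"offset": [0,0,-0.03],"fingers": 0}
    - {"offset": [0,0,-0.06],"fingers": 0}
    - {"offset": [0,0,-0.064],"fingers": 0}
    - {"offset": [0,0,-0.064],"fingers": 0}

```text
invalid input
```

Emit:
play_rows:
  targets:
    - {"offset": [0,0,0],"fingers": 255}
    - {"offset": [0,0,0],"fingers": 255}
    - {"offset": [0,0,0],"fingers": 255}
    - {"offset": [0,0,0],"fingers": 255}
    - {"offset": [0,0,0],"fingers": 255}
  newtons: 40

```text
invalid input
```

Emit:
play_rows:
  targets:
    - {"offset": [0,0,0],"fingers": 255}
    - {"offset": [0,0,0],"fingers": 255}
    - {"offset": [0,0,0],"fingers": 255}

```text
invalid input
```

Every row needs "rot".

Emit:
play_rows:
  targets:
    - {"offset": [0,0,0],"rot": [0,0,0],"fingers": 0}
    - {"offset": [0,0,-0.03],"rot": [0,0,0],"fingers": 0}
    - {"offset": [0,0,-0.06],"rot": [0,0,0],"fingers": 0}
    - {"offset": [0,0,-0.064],"rot": [0,0,0],"fingers": 0}
    - {"offset": [0,0,-0.064],"rot": [0,0,0],"fingers": 0}

```text
clock: 3.17
eef_pos: [0.5099, -0.0725, 0.0684]
tool_rot: [[-1.0, -0.026, 0.0], [-0.026, 1.0, -0.0], [-0.0, -0.0, -1.0]]
wrist_force: [-0.8, -0.3, 0.8]
opening: 0.0857
grasp_force: 0.0
```

Emit:
play_rows:
  targets:
    - {"offset": [0,0,0],"rot": [0,0,0],"fingers": 255}
    - {"offset": [0,0,0],"rot": [0,0,0],"fingers": 255}
    - {"offset": [0,0,0],"rot": [0,0,0],"fingers": 255}
    - {"offset": [0,0,0],"rot": [0,0,0],"fingers": 255}
    - {"offset": [0,0,0],"rot": [0,0,0],"fingers": 255}
  newtons: 40

```text
clock: 3.58
eef_pos: [0.5103, -0.0722, 0.0683]
tool_rot: [[-1.0, -0.027, 0.002], [-0.027, 1.0, -0.0], [-0.002, -0.0, -1.0]]
wrist_force: [-0.1, -0.5, 0.2]
opening: 0.0257
grasp_force: 0.0
```

Emit:
play_rows:
  targets:
    - {"offset": [0,0,0],"rot": [0,0,0],"fingers": 255}
    - {"offset": [0,0,0],"rot": [0,0,0],"fingers": 255}
    - {"offset": [0,0,0],"rot": [0,0,0],"fingers": 255}

```text
clock: 3.83
eef_pos: [0.5102, -0.0717, 0.0682]
tool_rot: [[-1.0, -0.028, 0.002], [-0.028, 1.0, 0.001], [-0.002, 0.001, -1.0]]
wrist_force: [-0.8, 2.1, 5.8]
opening: 0.0171
grasp_force: 40.3
```

Emit:
play_rows:
  targets:
    - {"offset": [-0.0003,0.01,0],"rot": [0,0,0],"fingers": 255}
    - {"offset": [-0.0007,0.023,0],"rot": [0,0,0],"fingers": 255}
    - {"offset": [-0.001,0.036,0],"rot": [0,0,0],"fingers": 255}
    - {"offset": [-0.0014,0.048,0],"rot": [0,0,0],"fingers": 255}
    - {"offset": [-0.0018,0.06,0],"rot": [0,0,0],"fingers": 255}

```text
clock: 4.25
eef_pos: [0.5085, -0.0133, 0.0683]
tool_rot: [[-1.0, -0.026, 0.001], [-0.026, 1.0, -0.004], [-0.001, -0.004, -1.0]]
wrist_force: [-1.2, -6.1, 4.8]
opening: 0.0178
grasp_force: 40.4
```

Emit:
play_rows:
  targets:
    - {"offset": [0,0.002,0],"rot": [0,0,0],"fingers": 255}
    - {"offset": [0,0.004,0],"rot": [0,0,0],"fingers": 255}
    - {"offset": [0,0.006,0],"rot": [0,0,0],"fingers": 255}

```text
clock: 4.5
eef_pos: [0.5083, -0.0071, 0.0682]
tool_rot: [[-1.0, -0.027, 0.001], [-0.027, 1.0, -0.003], [-0.001, -0.003, -1.0]]
wrist_force: [-1.6, -4.3, 6.7]
opening: 0.0172
grasp_force: 40.6
```

Emit:
play_rows:
  targets:
    - {"offset": [0,0.002,0],"rot": [0,0,0],"fingers": 255}
    - {"offset": [0,0.004,0],"rot": [0,0,0],"fingers": 255}
    - {"offset": [0,0.004,0],"rot": [0,0,0],"fingers": 255}

```text
clock: 4.75
eef_pos: [0.5082, -0.0035, 0.0682]
tool_rot: [[-1.0, -0.027, 0.001], [-0.027, 1.0, -0.003], [-0.001, -0.003, -1.0]]
wrist_force: [-1.9, -4.6, 7.1]
opening: 0.0172
grasp_force: 40.7
```

Emit:
play_rows:
  targets:
    - {"offset": [0,0.002,0],"rot": [0,0,0],"fingers": 255}
    - {"offset": [0,0.003,0],"rot": [0,0,0],"fingers": 255}
    - {"offset": [0,0.003,0],"rot": [0,0,0],"fingers": 255}

```text
clock: 5.0
eef_pos: [0.5082, -0.0034, 0.0683]
tool_rot: [[-1.0, -0.025, 0.0], [-0.025, 1.0, -0.01], [-0.0, -0.01, -1.0]]
wrist_force: [-2.9, -14.7, 5.4]
opening: 0.0178
grasp_force: 40.9
```

Emit:
play_rows:
  targets:
    - {"offset": [0,0.001,0],"rot": [0,0,0],"fingers": 255}
    - {"offset": [0,0.001,0],"rot": [0,0,0],"fingers": 255}
    - {"offset": [0,0,0],"rot": [0,0,0],"fingers": 60}
    - {"offset": [0,0,0],"rot": [0,0,0],"fingers": 0}
    - {"offset": [0,0,0],"rot": [0,0,0],"fingers": 0}

```text
clock: 5.42
eef_pos: [0.5077, 0.0011, 0.0672]
tool_rot: [[-1.0, -0.027, -0.0], [-0.027, 1.0, 0.001], [0.0, 0.001, -1.0]]
wrist_force: [0.4, 0.1, 0.4]
opening: 0.0532
grasp_force: 0.0
```

Emit:
play_rows:
  targets:
    - {"offset": [0,0,0],"rot": [0,0,0],"fingers": 0}
    - {"offset": [0,0,0.03],"rot": [0,0,0],"fingers": 0}
    - {"offset": [0,0.02,0.07],"rot": [0,0,0],"fingers": 0}
    - {"offset": [-0.01,0.05,0.11],"rot": [0,0,0],"fingers": 0}
    - {"offset": [-0.02,0.085,0.14],"rot": [0,0,0],"fingers": 0}

```text
clock: 5.83
eef_pos: [0.4921, 0.0737, 0.1978]
tool_rot: [[-1.0, -0.025, 0.002], [-0.025, 1.0, 0.0], [-0.002, 0.0, -1.0]]
wrist_force: [1.3, -0.7, -0.2]
opening: 0.0854
grasp_force: 0.0
```

Emit:
play_rows:
  targets:
    - {"offset": [0,0.01,0],"rot": [0,0,0],"fingers": 0}
    - {"offset": [0,0.01,0],"rot": [0,0,0],"fingers": 0}
    - {"offset": [0,0.01,0],"rot": [0,0,0],"fingers": 0}

```text
clock: 6.08
eef_pos: [0.4913, 0.0839, 0.1952]
tool_rot: [[-1.0, -0.029, -0.0], [-0.029, 1.0, -0.0], [0.0, -0.0, -1.0]]
wrist_force: [0.9, -0.5, -0.8]
opening: 0.0854
grasp_force: 0.0
```

```bash
python3 snap.py w4
python3 - <<'E'
import cv2
im=cv2.imread('pics/w4.png')[120:310,160:430];cv2.imwrite('pics/w4z.png',cv2.resize(im,None,fx=2.9,fy=2.9,interpolation=cv2.INTER_CUBIC))
E
```

```text
6.0833 [ 0.0421  0.2371 -0.2085  1.1253 -0.0003  0.0132] [0.4913 0.0839 0.1952] [ 0.8716 -0.5122 -0.7716] yaw -178.34541109108474
```

View pics/w4z.png

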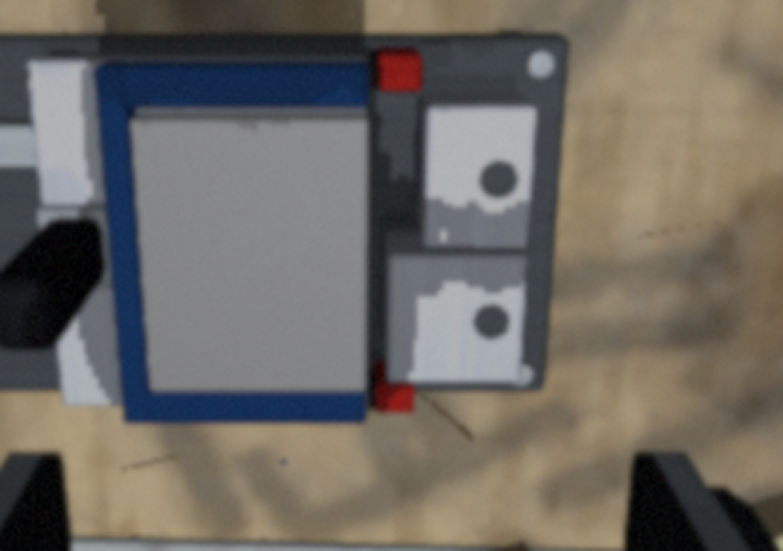

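The carriage is home against the red stops. The tile's front edge is at crop column 368, and the short block's front edge at column 424, rows 105–248. That is the wide gap.

Run:
```python
from h import *;import pickle
im,C=pickle.load(open('w4.pkl','rb'))
f=lambda L:np.array(L,float)/2.9+np.array([160,120])-.33
a=lambda v:np.degrees(np.arctan2(v[1],v[0]))
T=ray(C,f([(369,120),(366,392),(150,390),(132,118)]),.05);print('tile',T,a(T[1]-T[0]))
B=ray(C,f([(425,105),(422,247),(527,247),(538,106)]),.04);print('short',B,a(B[1]-B[0]),B[:2].mean(0))
L=ray(C,f([(389,254),(387,383)]),.04);print('long',L,a(L[1]-L[0]))
S=ray(C,f([(541,65)]),.013);print('screw',S)
th=np.radians(1.6);R=np.array([[np.cos(th),-np.sin(th)],[np.sin(th),np.cos(th)]])
g=B[:2,:2].mean(0)@R;t=T[:2,:2]@R;print('gap in rot frame: block y',(B[:2,:2]@R)[:,1],'long',(L[:,:2]@R)[:,1],'tile',t)
print('mid',R@[g[0],(g[1]+t[:,1].mean())/2])
im,C=pickle.load(open('w3.pkl','rb'));
```

```text
tile [[0.4634 0.0898 0.05  ]
 [0.5528 0.0921 0.05  ]
 [0.5542 0.0218 0.05  ]
 [0.4649 0.0196 0.05  ]] 1.4891774226060817
short [[0.4602 0.107  0.04  ]
 [0.5058 0.1085 0.04  ]
 [0.5048 0.1421 0.04  ]
 [0.4595 0.1414 0.04  ]] 1.975440658515873 [0.483  0.1078 0.04  ]
long [[0.5085 0.0981 0.04  ]
 [0.5542 0.0994 0.04  ]] 1.6552187859517653
screw [[0.4507 0.1466 0.013 ]]
gap in rot frame: block y [0.0941 0.0944] long [0.0839 0.0839] tile [[0.4657 0.0768]
 [0.5551 0.0766]]
mid [0.4833 0.099 ]
```

Emit:
play_rows:
  targets:
    - {"offset": [0,-0.19,0.02],"rot": [0,0,-18],"fingers": 0}
    - {"offset": [0,-0.19,0.02],"rot": [0,0,-18],"fingers": 0}
    - {"offset": [0,-0.19,0.02],"rot": [0,0,-18],"fingers": 0}
    - {"offset": [0,-0.19,0.02],"rot": [0,0,-18],"fingers": 0}
    - {"offset": [0,-0.19,0.02],"rot": [0,0,-18],"fingers": 0}

```text
clock: 6.55
eef_pos: [0.4903, -0.111, 0.2142]
tool_rot: [[-0.958, 0.287, -0.002], [0.287, 0.958, -0.001], [0.002, -0.001, -1.0]]
wrist_force: [0.3, 0.4, 0.9]
opening: 0.0853
grasp_force: 0.0
```

Emit:
play_rows:
  targets:
    - {"offset": [-0.02,-0.19,0],"rot": [0,0,-2],"fingers": 0}
    - {"offset": [-0.02,-0.19,0],"rot": [0,0,-2],"fingers": 0}
    - {"offset": [-0.02,-0.19,0],"rot": [0,0,-2],"fingers": 0}
    - {"offset": [-0.02,-0.19,0],"rot": [0,0,-2],"fingers": 0}
    - {"offset": [-0.02,-0.19,0],"rot": [0,0,-2],"fingers": 0}

```text
clock: 6.97
eef_pos: [0.4692, -0.3012, 0.2135]
tool_rot: [[-0.947, 0.321, -0.003], [0.321, 0.947, 0.0], [0.003, -0.001, -1.0]]
wrist_force: [0.4, 1.0, 0.4]
opening: 0.0854
grasp_force: 0.0
```

Emit:
play_rows:
  targets:
    - {"offset": [0,0,0],"rot": [0,0,0],"fingers": 0}
    - {"offset": [0,0,0],"rot": [0,0,0],"fingers": 0}

```text
clock: 7.13
eef_pos: [0.4698, -0.2982, 0.2135]
tool_rot: [[-0.947, 0.321, -0.003], [0.321, 0.947, 0.002], [0.003, 0.001, -1.0]]
wrist_force: [-0.1, -1.0, 0.3]
opening: 0.0851
grasp_force: 0.0
```

```bash
python3 snap.py w5
python3 - <<'E'
from h import *;import pickle
im,C=pickle.load(open('w5.pkl','rb'))
K,M=C;p=np.linalg.inv(M)@[.4732,-.3025,.04,1];u=int(K[0,2]-K[0,0]*p[0]/p[2]);v=int(K[1,2]+K[1,1]*p[1]/p[2]);print(u,v)
x0,y0=max(u-75,0),max(v-60,0)
cv2.imwrite('pics/w5z.png',cv2.resize(im[y0:y0+115,x0:x0+150],None,fx=5,fy=5,interpolation=cv2.INTER_CUBIC)[:,:,::-1]);print(x0,y0)
E
```

```text
7.1333 [-0.6798  0.3476 -0.0085  1.2184  0.0002 -0.3533] [ 0.4698 -0.2982  0.2135] [-0.0905 -0.9958  0.343 ] yaw 161.29816572410422
275 189
200 129
```

View pics/w5z.png

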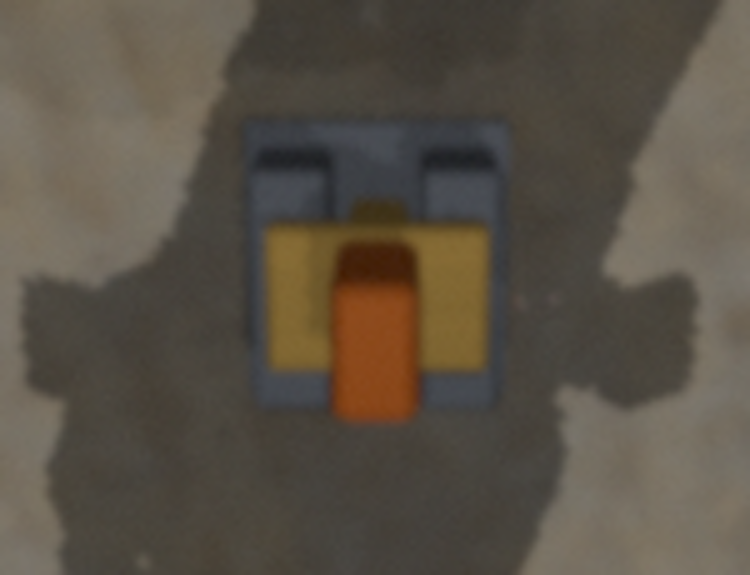

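The tool is square to the spacer. The shoulder corners are at crop (265,226) to (489,372), and the orange top spans (333,283) to (418,420).

Run:
```python
from h import *;import pickle
im,C=pickle.load(open('w5.pkl','rb'))
f=lambda L:np.array(L,float)/5+np.array([200,129])-.4
a=lambda v:np.degrees(np.arctan2(v[1],v[0]))
P=ray(C,f([(265,226),(489,226),(488,372),(270,372)]),.038);print('shoulder',P[:,:2].mean(0),[np.linalg.norm(P[i]-P[(i+1)%4]) for i in range(4)],a(P[1]-P[0]),a(P[2]-P[3]))
O=ray(C,f([(333,283),(418,283),(416,420),(334,420)]),.074);print('orange',O[:,:2].mean(0),[np.linalg.norm(O[i]-O[(i+1)%4]) for i in range(4)],a(O[1]-O[0]))
```

```text
shoulder [ 0.4731 -0.3029] [np.float64(0.04307625821805067), np.float64(0.0294933644929632), np.float64(0.04315005635285237), np.float64(0.029488284536867384)] 71.33037761489646 71.32455986998532
orange [ 0.4726 -0.3028] [np.float64(0.014659708877844308), np.float64(0.025060349910128767), np.float64(0.014534640738737357), np.float64(0.02505796795568992)] 71.3281461344649
```

Emit:
play_rows:
  targets:
    - {"offset": [0.003,-0.005,-0.03],"rot": [0,0,0],"fingers": 90}
    - {"offset": [0.003,-0.005,-0.065],"rot": [0,0,0],"fingers": 90}
    - {"offset": [0.003,-0.005,-0.1],"rot": [0,0,0],"fingers": 90}
    - {"offset": [0.003,-0.005,-0.1],"rot": [0,0,0],"fingers": 90}
    - {"offset": [0.003,-0.005,-0.1],"rot": [0,0,0],"fingers": 90}

```text
clock: 7.6
eef_pos: [0.4724, -0.2988, 0.1137]
tool_rot: [[-0.949, 0.315, -0.005], [0.315, 0.949, 0.004], [0.006, 0.003, -1.0]]
wrist_force: [-0.6, 0.2, 1.3]
opening: 0.0551
grasp_force: 0.0
```

Emit:
play_rows:
  targets:
    - {"offset": [0,0,0],"rot": [0,0,0],"fingers": 90}
    - {"offset": [0,0,0],"rot": [0,0,0],"fingers": 90}
    - {"offset": [0,0,0],"rot": [0,0,0],"fingers": 90}

```text
clock: 7.85
eef_pos: [0.4762, -0.3026, 0.1182]
tool_rot: [[-0.949, 0.316, 0.004], [0.316, 0.949, -0.003], [-0.004, -0.002, -1.0]]
wrist_force: [-0.3, -0.7, 0.8]
opening: 0.0551
grasp_force: 0.0
```

Emit:
play_rows:
  targets:
    - {"offset": [-0.003,0,-0.03],"rot": [0,0,0],"fingers": 90}
    - {"offset": [-0.003,0,-0.06],"rot": [0,0,0],"fingers": 90}
    - {"offset": [-0.003,0,-0.074],"rot": [0,0,0],"fingers": 90}
    - {"offset": [-0.003,0,-0.074],"rot": [0,0,0],"fingers": 90}
    - {"offset": [-0.003,0,-0.074],"rot": [0,0,0],"fingers": 90}

```text
clock: 8.27
eef_pos: [0.4718, -0.3017, 0.0423]
tool_rot: [[-0.949, 0.316, 0.0], [0.316, 0.949, -0.0], [-0.0, 0.0, -1.0]]
wrist_force: [-0.2, 0.3, 0.1]
opening: 0.0553
grasp_force: 0.0
```

Emit:
play_rows:
  targets:
    - {"offset": [0,0,0],"rot": [0,0,0],"fingers": 90}
    - {"offset": [0,0,0],"rot": [0,0,0],"fingers": 90}
    - {"offset": [0,0,0],"rot": [0,0,0],"fingers": 90}

```text
clock: 8.52
eef_pos: [0.4728, -0.3026, 0.0434]
tool_rot: [[-0.949, 0.317, 0.003], [0.317, 0.949, -0.002], [-0.003, -0.001, -1.0]]
wrist_force: [0.1, 0.1, -0.2]
opening: 0.0549
grasp_force: 0.0
```

Emit:
play_rows:
  targets:
    - {"offset": [0,0,0],"rot": [0,0,0],"fingers": 255}
    - {"offset": [0,0,0],"rot": [0,0,0],"fingers": 255}
    - {"offset": [0,0,0],"rot": [0,0,0],"fingers": 255}
    - {"offset": [0,0,0],"rot": [0,0,0],"fingers": 255}
    - {"offset": [0,0,0],"rot": [0,0,0],"fingers": 255}
  newtons: 70

```text
clock: 8.93
eef_pos: [0.4718, -0.3019, 0.042]
tool_rot: [[-0.949, 0.317, 0.001], [0.317, 0.949, -0.001], [-0.001, -0.0, -1.0]]
wrist_force: [-1.0, -1.1, 3.9]
opening: 0.0149
grasp_force: 68.8
```

Emit:
play_rows:
  targets:
    - {"offset": [0,0,0],"rot": [0,0,0],"fingers": 255}
    - {"offset": [0,0,0],"rot": [0,0,0],"fingers": 255}
    - {"offset": [0,0,0],"rot": [0,0,0],"fingers": 255}

```text
clock: 9.18
eef_pos: [0.4718, -0.3019, 0.042]
tool_rot: [[-0.949, 0.317, 0.001], [0.317, 0.949, -0.001], [-0.001, -0.0, -1.0]]
wrist_force: [-0.1, 0.1, 4.8]
opening: 0.0153
grasp_force: 68.8
```

Emit:
play_rows:
  targets:
    - {"offset": [0,0,0.015],"rot": [0,0,0],"fingers": 255}
    - {"offset": [0,0,0.035],"rot": [0,0,0],"fingers": 255}
    - {"offset": [0,0,0.065],"rot": [0,0,0],"fingers": 255}
    - {"offset": [0,0,0.1],"rot": [0,0,0],"fingers": 255}
    - {"offset": [0,0,0.13],"rot": [0,0,0],"fingers": 255}

```text
clock: 9.6
eef_pos: [0.4707, -0.3008, 0.1723]
tool_rot: [[-0.949, 0.316, -0.002], [0.316, 0.949, 0.002], [0.002, 0.001, -1.0]]
wrist_force: [0.2, -0.7, -2.0]
opening: 0.0151
grasp_force: 68.4
```

Emit:
play_rows:
  targets:
    - {"offset": [0.005,0.02,0],"rot": [0,0,2],"fingers": 255}
    - {"offset": [0.005,0.055,0],"rot": [0,0,5],"fingers": 255}
    - {"offset": [0.005,0.09,0],"rot": [0,0,8],"fingers": 255}
    - {"offset": [0.005,0.13,0],"rot": [0,0,10],"fingers": 255}
    - {"offset": [0.005,0.17,0],"rot": [0,0,10],"fingers": 255}

```text
clock: 10.02
eef_pos: [0.4755, -0.1299, 0.1707]
tool_rot: [[-0.989, 0.147, -0.001], [0.147, 0.989, 0.001], [0.002, 0.001, -1.0]]
wrist_force: [0.2, 0.7, 0.2]
opening: 0.0151
grasp_force: 68.4
```

Emit:
play_rows:
  targets:
    - {"offset": [0.001,0.04,0],"rot": [0,0,2],"fingers": 255}
    - {"offset": [0.002,0.08,0],"rot": [0,0,5],"fingers": 255}
    - {"offset": [0.003,0.12,0],"rot": [0,0,8],"fingers": 255}
    - {"offset": [0.004,0.16,0],"rot": [0,0,10],"fingers": 255}
    - {"offset": [0.005,0.19,0],"rot": [0,0,10.1],"fingers": 255}

```text
clock: 10.43
eef_pos: [0.48, 0.0614, 0.1708]
tool_rot: [[-0.999, -0.032, -0.002], [-0.032, 0.999, 0.001], [0.002, 0.001, -1.0]]
wrist_force: [0.6, -0.9, -0.3]
opening: 0.015
grasp_force: 68.5
```

Emit:
play_rows:
  targets:
    - {"offset": [0,0.02,0],"rot": [0,0,0],"fingers": 255}
    - {"offset": [0,0.041,0],"rot": [0,0,0],"fingers": 255}
    - {"offset": [0,0.041,0],"rot": [0,0,0],"fingers": 255}
    - {"offset": [0,0.041,0],"rot": [0,0,0],"fingers": 255}
    - {"offset": [0,0.041,0],"rot": [0,0,0],"fingers": 255}

```text
clock: 10.85
eef_pos: [0.4809, 0.0991, 0.1709]
tool_rot: [[-1.0, -0.029, -0.001], [-0.029, 1.0, -0.0], [0.002, -0.0, -1.0]]
wrist_force: [-0.1, 0.1, -1.4]
opening: 0.0151
grasp_force: 68.6
```

Emit:
play_rows:
  targets:
    - {"offset": [0.001,0,-0.03],"rot": [0,0,0],"fingers": 255}
    - {"offset": [0.001,0,-0.06],"rot": [0,0,0],"fingers": 255}
    - {"offset": [0.001,0,-0.078],"rot": [0,0,0],"fingers": 255}
    - {"offset": [0.001,0,-0.078],"rot": [0,0,0],"fingers": 255}
    - {"offset": [0.001,0,-0.078],"rot": [0,0,0],"fingers": 255}

```text
clock: 11.27
eef_pos: [0.4812, 0.0984, 0.0928]
tool_rot: [[-1.0, -0.027, -0.003], [-0.027, 1.0, -0.0], [0.003, -0.0, -1.0]]
wrist_force: [0.8, -0.5, -1.5]
opening: 0.0155
grasp_force: 68.6
```

```bash
python3 snap.py w6
python3 - <<'E'
from h import *;import pickle
im,C=pickle.load(open('w6.pkl','rb'))
s=sensors.observe();zb=s['eef_pos'][2]-.036
# brass shoulder (top at stem end+32mm), orange handle
for nm,lo,hi,z in(('brass',(15,110,50),(26,255,255),zb+.032),('orange',(4,150,50),(14,255,255),zb+.068)):
  for a,ce,r in blobs(im,lo,hi,150):
    if 150<ce[0]<420: b=cv2.boxPoints(r);P=ray(C,b,z);print(nm,a,r,P[:,:2].round(4).tolist(),P.mean(0))
hsv=cv2.cvtColor(im,cv2.COLOR_RGB2HSV)
for row in (215,225,235,245,255,265): print(row,[tuple(map(int,x)) for x in hsv[row,230:336:6]])
E
```

```text
11.2667 [ 0.0725  0.3042 -0.4006  0.8692 -0.      0.0454] [0.4812 0.0984 0.0928] [ 0.8232 -0.5329 -1.5197] yaw -178.44727272377335
brass 1889 ((279.5, 250.0), (44.0, 87.0), 90.0) [[0.4579, 0.0779], [0.4567, 0.1183], [0.4797, 0.1199], [0.4809, 0.0776]] [0.4688 0.0984 0.09  ]
orange 3306 ((279.5, 300.5), (89.0, 39.0), 90.0) [[0.4538, 0.091], [0.4534, 0.105], [0.4925, 0.1069], [0.493, 0.0914]] [0.4732 0.0986 0.126 ]
215 [(90, 2, 133), (105, 4, 132), (110, 6, 134), (120, 2, 133), (135, 4, 134), (135, 4, 134), (114, 21, 62), (108, 30, 43), (102, 31, 41), (102, 30, 43), (100, 35, 44), (111, 24, 105), (112, 24, 116), (112, 24, 116), (109, 25, 175), (110, 22, 211), (108, 22, 211), (110, 18, 209)]
225 [(100, 6, 133), (120, 4, 134), (105, 4, 133), (105, 4, 133), (120, 4, 133), (135, 4, 133), (110, 12, 65), (105, 31, 50), (108, 26, 49), (105, 29, 52), (110, 33, 47), (111, 24, 106), (112, 25, 114), (112, 23, 124), (109, 10, 196), (114, 7, 189), (109, 12, 174), (110, 7, 211)]
235 [(110, 5, 158), (120, 2, 133), (110, 6, 133), (130, 6, 133), (105, 4, 133), (120, 4, 133), (113, 15, 70), (20, 154, 71
[... 299 characters left out ...]
20, 165, 68), (20, 155, 69), (20, 146, 70), (20, 137, 69), (20, 135, 72), (19, 126, 73), (19, 117, 72), (108, 25, 102), (103, 25, 71)]
255 [(110, 5, 157), (20, 133, 109), (19, 153, 118), (20, 155, 117), (20, 157, 117), (20, 151, 118), (19, 170, 105), (17, 174, 97), (17, 174, 95), (17, 166, 97), (16, 164, 98), (20, 154, 116), (20, 154, 116), (20, 152, 116), (20, 150, 117), (20, 159, 114), (109, 20, 138), (110, 22, 137)]
265 [(110, 5, 157), (19, 104, 113), (20, 155, 115), (20, 99, 85), (99, 30, 59), (100, 31, 25), (12, 225, 76), (12, 224, 74), (12, 212, 77), (12, 215, 76), (12, 215, 76), (12, 213, 43), (105, 26, 59), (105, 26, 59), (20, 153, 113), (20, 154, 114), (108, 6, 207), (102, 12, 205)]
```

Run:
```python
from h import *;import pickle
im,C=pickle.load(open('w6.pkl','rb'));g=cv2.cvtColor(im,cv2.COLOR_RGB2GRAY).astype(float)
for row in(212,218,224):
  d=np.diff(cv2.GaussianBlur(g,(1,3),0)[row]);a=255+np.argmin(d[255:279])+.5;b=279+np.argmax(d[279:305])+.5
  T=ray(C,(a,row),.05)[0];B=ray(C,(b,row),.04)[0]
  # project both to spacer x=.4827 along jig x (yaw 1.6 deg)
  k=np.tan(np.radians(1.6));ty=T[1]+(.4827-T[0])*k;by=B[1]+(.4827-B[0])*k
  print(row,a,b,T,B,'gap',by-ty,'mid',(by+ty)/2)
```

```text
212 265.5 294.5 [0.4637 0.0901 0.05  ] [0.4667 0.1076 0.04  ] gap 0.017361593603622924 mid 0.09934591029345333
218 264.5 294.5 [0.4675 0.0896 0.05  ] [0.4707 0.1077 0.04  ] gap 0.018053711474641687 mid 0.099056416284878
224 264.5 294.5 [0.4712 0.0897 0.05  ] [0.4746 0.1079 0.04  ] gap 0.0181646705232882 mid 0.09905819681967037
```

Emit:
play_rows:
  targets:
    - {"offset": [0,0.0005,0],"rot": [0,0,0],"fingers": 255}
    - {"offset": [0,0.0005,-0.008],"rot": [0,0,0],"fingers": 255}
    - {"offset": [0,0.0005,-0.016],"rot": [0,0,0],"fingers": 255}
    - {"offset": [0,0.0005,-0.024],"rot": [0,0,0],"fingers": 255}
    - {"offset": [0,0.0005,-0.027],"rot": [0,0,0],"fingers": 255}

```text
clock: 11.73
eef_pos: [0.4816, 0.0999, 0.0652]
tool_rot: [[-1.0, -0.029, -0.002], [-0.029, 1.0, -0.0], [0.002, 0.0, -1.0]]
wrist_force: [0.0, -0.6, -1.7]
opening: 0.0149
grasp_force: 68.6
```

Emit:
play_rows:
  targets:
    - {"offset": [0,0,0],"rot": [0,0,0],"fingers": 255}
    - {"offset": [0,0,0],"rot": [0,0,0],"fingers": 255}

```text
clock: 11.9
eef_pos: [0.482, 0.1, 0.0661]
tool_rot: [[-1.0, -0.029, -0.001], [-0.029, 1.0, 0.0], [0.001, 0.0, -1.0]]
wrist_force: [0.2, 0.8, -1.6]
opening: 0.015
grasp_force: 68.6
```

Emit:
play_rows:
  targets:
    - {"offset": [0,-0.0007,-0.002],"rot": [0,0,0],"fingers": 255}
    - {"offset": [0,-0.0007,-0.004],"rot": [0,0,0],"fingers": 255}
    - {"offset": [0,-0.0007,-0.006],"rot": [0,0,0],"fingers": 255}
    - {"offset": [0,-0.0007,-0.006],"rot": [0,0,0],"fingers": 255}

```text
clock: 12.23
eef_pos: [0.4829, 0.0993, 0.0608]
tool_rot: [[-1.0, -0.029, 0.001], [-0.029, 1.0, 0.0], [-0.001, 0.0, -1.0]]
wrist_force: [-0.3, -0.1, 2.5]
opening: 0.0151
grasp_force: 69.2
```

Emit:
play_rows:
  targets:
    - {"offset": [0,0,-0.0015],"rot": [0,0,0],"fingers": 255}
    - {"offset": [0,0,-0.003],"rot": [0,0,0],"fingers": 255}
    - {"offset": [0,0,-0.003],"rot": [0,0,0],"fingers": 255}
    - {"offset": [0,0,-0.003],"rot": [0,0,0],"fingers": 255}

```text
clock: 12.57
eef_pos: [0.4829, 0.0993, 0.058]
tool_rot: [[-1.0, -0.029, 0.001], [-0.029, 1.0, 0.0], [-0.001, 0.0, -1.0]]
wrist_force: [-0.8, -0.4, 5.8]
opening: 0.0148
grasp_force: 69.6
```

Emit:
play_rows:
  targets:
    - {"offset": [0,0,-0.001],"rot": [0,0,0],"fingers": 255}
    - {"offset": [0,0,-0.0015],"rot": [0,0,0],"fingers": 255}
    - {"offset": [0,0,-0.0015],"rot": [0,0,0],"fingers": 255}

```text
clock: 12.82
eef_pos: [0.4829, 0.0993, 0.0569]
tool_rot: [[-1.0, -0.029, 0.001], [-0.029, 1.0, 0.0], [-0.001, 0.0, -1.0]]
wrist_force: [-2.9, 0.8, 7.5]
opening: 0.0151
grasp_force: 70.2
```

Emit:
play_rows:
  targets:
    - {"offset": [0,0,-0.0008],"rot": [0,0,0],"fingers": 255}
    - {"offset": [0,0,-0.0015],"rot": [0,0,0],"fingers": 255}
    - {"offset": [0,0,-0.0015],"rot": [0,0,0],"fingers": 255}

```text
clock: 13.07
eef_pos: [0.483, 0.0994, 0.0567]
tool_rot: [[-1.0, -0.029, 0.002], [-0.029, 1.0, 0.0], [-0.002, 0.0, -1.0]]
wrist_force: [-5.8, 0.5, 19.5]
opening: 0.0153
grasp_force: 71.8
```

Emit:
play_rows:
  targets:
    - {"offset": [0,0,0],"rot": [0,0,0],"fingers": 255}
    - {"offset": [0,0,0],"rot": [0,0,0],"fingers": 255}
    - {"offset": [0,0,0],"rot": [0,0,0],"fingers": 255}

```text
clock: 13.32
eef_pos: [0.483, 0.0994, 0.0567]
tool_rot: [[-1.0, -0.029, 0.002], [-0.029, 1.0, 0.0], [-0.002, 0.0, -1.0]]
wrist_force: [-5.7, 0.8, 19.6]
opening: 0.0151
grasp_force: 71.8
```

```bash
python3 snap.py w7
python3 - <<'E'
from h import *;import pickle
im,C=pickle.load(open('w7.pkl','rb'));g=cv2.cvtColor(im,cv2.COLOR_RGB2GRAY).astype(float)
k=np.tan(np.radians(1.6))
for a,ce,r in blobs(im,*BLUE,200):
  b=ray(C,cv2.boxPoints(r),.045);print('blue',a,'ymax',b[:,1].max(),b[np.argmax(b[:,1])])
for row in(180,190,200):
  d=np.diff(g[row]);a=240+np.argmin(d[240:279]);b=279+np.argmax(d[279:320])
  T=ray(C,(a+.5,row),.045)[0];B=ray(C,(b+.5,row),.04)[0]
  print(row,a,b,'tile y',T[1]+(.483-T[0])*k,'block y',B[1]+(.483-B[0])*k)
E
```

```text
13.3167 [ 0.0743  0.3433 -0.452   0.7736  0.      0.0454] [0.483  0.0994 0.0567] [-5.7358  0.7896 19.6292] yaw -178.346916601733
blue 6361 ymax 0.1009674926398093 [0.5188 0.101  0.045 ]
180 270 302 tile y 0.0954879554061468 block y 0.11084943213540802
190 262 306 tile y 0.0916644799228268 block y 0.1129271444381246
200 262 305 tile y 0.09159173850440554 block y 0.11257672704135313
```

```bash
python3 -c "
from bench import env
print(env.job_done())"
```

```text
the job is handed in; nothing more can be done
None
```

I handed the job in at about 13.3 s: the carriage is home, the spacer's stem is in the wide gap, and the tile is held down on its stop at about 20 N with the spacer still gripped. I haven't seen the judge's verdict.

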